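# Clamp the sugar canister in the ratchet vice

### The job

Stand the white canister with the blue cap upright on the prep board between the blue jaws of its vice, setting it down gently, and let go of it. Then turn the ratchet knob clockwise until the canister is clamped and the knob slips and clicks: let it click once or twice, not three times, then let go of the knob with the canister still clamped. Leave the cocoa box, the bowl and the spoon where they are.

Things in the scene. Friction and masses are not known exactly. Their poses are not given: they have to be found in the camera images.
- canister_mid (a point): centre of the loose white canister: an upright cylinder 56 mm in diameter and 100 mm high with a blue cap, about 0.35 kg; the point lies on its axis half-way up (50 mm above its underside), z up along its axis
- board: white prep board 170 x 360 mm, 18 mm thick, fixed to the counter, carrying the vice (its moving jaw and the screw with its collar are parts of it). Both blue jaws rise 41 mm above it; moving jaw 56 mm wide, fixed jaw 92 mm wide, a V of two rubber plates that is pegged in a different place each time and not reported. Origin on its underside, 40 mm from vice_spot
- vice_spot (a point): where the canister is to stand: on the board's top face between the jaws. z up, y from moving to fixed jaw, x along the jaws. At the start the moving jaw's rubber face is at y = -38 mm; a canister fully home in the V has its axis at x = 0, y between -3 and +3 mm. Set down with its axis at x = 0, y = -7 mm (within 2.5 mm) it touches neither jaw
- knob_grip (a point): ratchet knob: point on its vertical axis, at mid-height of its blue grip bar (52 mm along x, 16 mm thick along y, 36 mm high, top 18 mm above this point). z up; red mark on the bar's -x end. 107 mm above the counter, 185 mm from vice_spot along -y. Clockwise from above closes the vice, the jaw moving 5 mm per radian: 1.3 to 2.8 rad until the canister is clamped, so regrasp
- housing_top (a point): centre of the top of the vice's grey housing (72 mm square), 37 mm below knob_grip; on it the steel collar of the screw under the knob (52 mm across, 7 mm high). Free turning takes 0.25 N m. Once clamped the collar stops and the knob slips on it, one click every 0.52 rad: resistance climbs to 0.4 N m (0.13 rad into the slip), falls to about zero past the tooth (0.4 rad), and rises again. The screw stays where left
- cocoa: bystander: yellow and pink cocoa box 58 x 42 x 100 mm, standing; origin at the centre of its underside
- bowl: bystander: blue plastic bowl, 130 mm across, 60 mm high; origin at the centre of its underside
- spoon: bystander: spoon with a wooden handle, lying on the counter along its x axis, under 220 mm long
Things that resemble listed ones, but are neither listed nor needed, are in the scene too. What is shaped like the part that bears canister_mid but purple or red is not meant.

How it is judged:
By the outcome, as a careful person would: the job done as asked, in the order asked, and still so for the second after the job is handed in, with the robot touching nothing.
It also fails if it takes over 72 s, if anything falls off the work surface, if the arm or the gripper's body presses on something with over 40 N, if the wrist force passes 120 N, or if a joint passes its speed limit or range.

### The arm

A 6-joint arm with a two-finger parallel gripper is mounted at the origin on the work surface. World frame = base frame: x ahead of the robot, y to its left, z up, the work surface at z = 0. Lengths are in m, angles in degrees, forces in N, time in s.
With the tool pointing down it reaches from about 0.35 to 0.975 m from the base axis. Payload 4.9 kg.
Tool frame: the origin (TCP) lies midway between the tips of the shut fingers; the grasp point (between the pads) lies 19 mm behind it; z points along the fingers, x is the direction in which the jaws open and shut, and the axes are right-handed (so a half turn about z gives the same grasp; the last joint's range is limited). The gripper opens to 85 mm and grips with 20 to 120 N. Pads are 22 mm wide; open, the fingers measure 114 mm over their backs; the gripper's body (76 mm by 85 mm) begins 54 mm behind the grasp point. The pads swing forward as they close: fully open they stand 13 mm farther back than shut.
Start: joints at [59.015, 3.019, 92.412, -0, 84.569, -6.818], TCP at [0.256, 0.57, 0.231] pointing down, gripper open.
Joint ranges: [-172.51, 172.51], [-57.92, 126.97], [3.15, 148.05], [-58.71, 238.71], [5.1, 150.11], [-179.66, 179.66]. Speed limits (degrees/s): [147.25, 147.25, 180, 180, 180, 180].

### API

Orientations are given as [roll, pitch, yaw] about the fixed x, y, z axes, in that order (R = Rz(yaw) Ry(pitch) Rx(roll)).
In Python, from bench import arm gives the robot as it stands.
- The arm moves only by the shell command python3 -m inch 'ROWS'. ROWS is JSON, one flat list of numbers, 7 for each row, row after row: the shift along the tool's x, y, z in cm, then the turn, a rotation vector about the tool's x, y, z in degrees, then the opening in per cent of the stroke, from 0 (shut) to 100 (fully open). In form: [tx, ty, tz, ax, ay, az, grip, tx, ty, tz, ax, ay, az, grip, ...]. A call has 1 to 20 rows; each row is the pose to reach, as a shift and turn from the pose commanded when the call began, along the tool's axes at that moment; what a row does not reach only later rows make up. A row lasts 1/12 s, in which the tool goes at most 41.7 mm and 7.16 degrees, less where a joint would pass 70% of its speed; a pose out of reach is approached as far as the arm can. A call with a gripper value outside its range is refused whole. The fingers move at their own pace and stop on an object; the grip force is fixed at half the most. Time passes only in rows, so rows that repeat a pose let the fingers close. It gives the time, the measured TCP pose, the force and the opening at its end, in the units of the state.
- arm.get_obs(): the state, without advancing time (a new reading comes with each control period).
- arm.get_image(name): name is "side" or "top"; returns the picture (480x640x3 uint8, red, green, blue); there is no depth.
- arm.camera_params(name): a dict with "fx", "fy", "cx", "cy" (pixels), "pose" (4x4, takes a point from camera to world coordinates). Camera axes: x right, y up, looking along -z (the intrinsics and any distortion apply to the point x, -y, -z); pixel columns grow to the right and rows downward; lengths in m; the calibration is good to about 2 mm. A picture is of the moment at which its call begins. camera_params takes no time and is no camera call.
- arm.finish_job(): hands the job in, once; it reports no verdict.
The state is a dict: "time_s": time; "qpos": joint angles; "dq": joint speeds; "tau": joint torques, N m; "eef_pos": TCP position; "ee_rot": TCP orientation; "contact_force": force on the tool from outside, world axes, zero at the start; "wrist_torque": the same for the moment, N m; "width": opening from 0.0 (shut) to 1.0 (fully open).
Only numpy, scipy, OpenCV 4.12 (cv2) and the standard library are available. Lean on these libraries where they do the work, as an engineer would, in place of code of your own. Each camera call takes 0.05 s, during which the arm holds its last target.

## Working session

There is one attempt and no reset: what is moved stays moved. The work goes in short steps, Python scripts to look and compute and a shell command to move; the robot and the scene stay as the last step left them, time stands still between calls to the robot, and variables do not carry over. Pictures are saved under pics/ and viewed, and the job is handed in when it is done.

```bash
ls; mkdir -p pics; python3 - <<'E'
from bench import arm
import cv2
print(arm.get_obs())
for n in ("side","top"):
    p=arm.camera_params(n);print(n,p)
    cv2.imwrite(f"pics/{n}0.png",arm.get_image(n)[:,:,::-1])
E
```

```text
pics
{'time_s': 0.0, 'qpos': array([ 5.90146664e+01,  3.05785548e+00,  9.24920000e+01, -1.45976638e-04,
        8.45672013e+01, -6.81991493e+00]), 'dq': array([-0.06544714,  0.06418834,  0.08267886,  0.02584429,  0.04077713,
       -0.06288449]), 'tau': array([-2.30029109e-04, -3.93687665e+01, -3.70173991e+01,  2.47909085e-06,
        7.35634938e-03, -8.72301740e-06]), 'eef_pos': array([0.25555635, 0.56969095, 0.23005751]), 'ee_rot': array([-1.79986244e+02,  1.16245734e-01,  6.58346092e+01]), 'contact_force': array([-0.55631597, -0.68268424, -1.10261723]), 'wrist_torque': array([-0.0160232 ,  0.0291409 , -0.03908339]), 'width': 1.0012902552553946}
side {'fx': 470.7934911837603, 'fy': 470.7934911837603, 'cx': 322.72694560602247, 'cy': 240.94189518105048, 'pose': array([[-0.96659529,  0.19603596, -0.16511648,  0.41805104],
       [-0.25602971, -0.76848242,  0.58641586,  0.64844101],
       [-0.01193051,  0.60910153,  0.79300252,  0.96743393],
       [ 0.        ,  0.        ,  0.        ,  1.        ]])}
top {'fx': 456.7191537396346, 'fy': 456.7191537396346, 'cx': 323.91227266980485, 'cy': 240.7063717550056, 'pose': array([[ 0.01589655,  0.98771655, -0.15544554,  0.42442499],
       [-0.99976246,  0.01338322, -0.01720187, -0.03193875],
       [-0.01491021,  0.15568207,  0.98769468,  1.10299356],
       [ 0.        ,  0.        ,  0.        ,  1.        ]])}
```

View pics/side0.png

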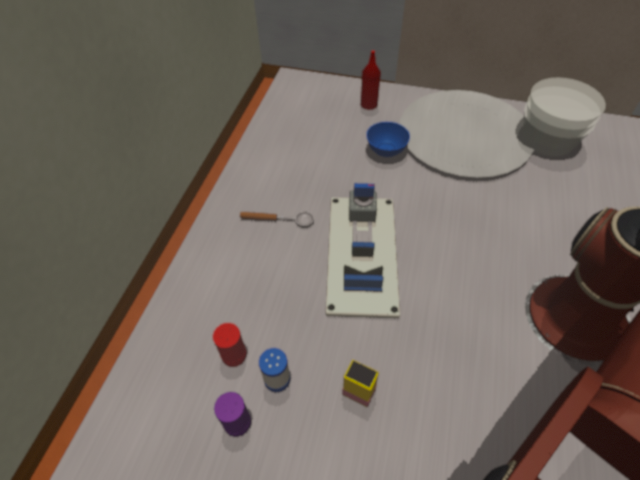

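View pics/top0.png

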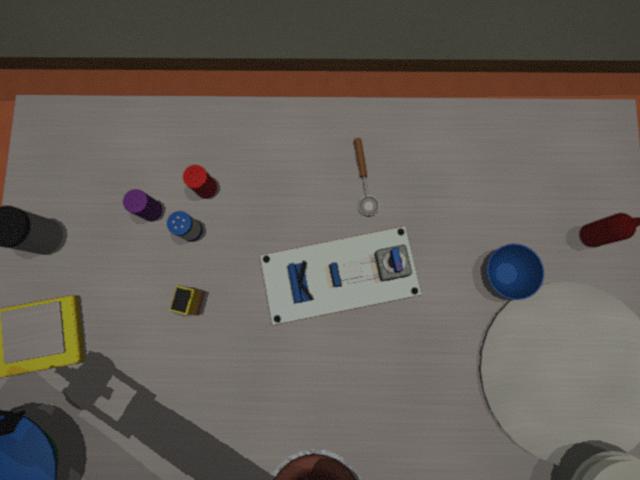

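The white canister with the blue cap is at about (274,362) in side and (182,223) in top. The board is at the centre, with the knob at (364,190) in side and (395,261) in top. Next I'll take zoomed views and masks.

```bash
cat > h.py <<'E'
import numpy as np,cv2
from bench import arm
P={n:arm.camera_params(n) for n in("side","top")}
def ray(n,u,v):
    p=P[n];d=np.array([(u-p['cx'])/p['fx'],-(v-p['cy'])/p['fy'],-1.]);T=np.array(p['pose']);return T[:3,3],T[:3,:3]@d
def plane(n,u,v,z):
    o,d=ray(n,u,v);return o+d*(z-o[2])/d[2]
def tri(a,b):
    A=[];B=[]
    for n,(u,v) in (("side",a),("top",b)):
        o,d=ray(n,u,v);d=d/np.linalg.norm(d);M=np.eye(3)-np.outer(d,d);A.append(M);B.append(M@o)
    return np.linalg.lstsq(np.vstack(A),np.hstack(B),rcond=None)[0]
def proj(n,X):
    p=P[n];T=np.array(p['pose']);c=T[:3,:3].T@(np.array(X)-T[:3,3]);return np.array([p['cx']+p['fx']*c[0]/-c[2],p['cy']-p['fy']*c[1]/-c[2]])
E
python3 - <<'E'
from h import *
s=cv2.imread("pics/side0.png");t=cv2.imread("pics/top0.png")
a=cv2.resize(s[180:325,310:410],None,fx=4,fy=4,interpolation=cv2.INTER_CUBIC)
b=cv2.resize(t[215:335,250:430],None,fx=4,fy=4,interpolation=cv2.INTER_CUBIC)
cv2.imwrite("pics/za.png",a);cv2.imwrite("pics/zb.png",b)
for n,im in(("side",s),("top",t)):
    hsv=cv2.cvtColor(im,cv2.COLOR_BGR2HSV)
    m=cv2.inRange(hsv,(100,120,50),(125,255,255))
    k,l,st,c=cv2.connectedComponentsWithStats(m)
    for i in range(1,k):
        if st[i,4]>25: print(n,st[i],c[i].round(1))
    m=cv2.inRange(im,(165,165,140),(255,255,255))
    # board corner screws (dark)
    g=cv2.cvtColor(im,cv2.COLOR_BGR2GRAY)
    x0,y0,x1,y1=(320,190,405,320) if n=="side" else (255,220,425,330)
    m=(g[y0:y1,x0:x1]<70).astype('uint8')
    k,l,st,c=cv2.connectedComponentsWithStats(m)
    for i in range(1,k): print(n,"dark",st[i,4],(c[i]+[x0,y0]).round(1))
E
```

```text
side [368 123  41  29 947] [387.6 136.8]
side [355 184  18   5  73] [362.2 186.2]
side [354 243  19   3  45] [362.1 244.3]
side [345 275  37   5 134] [363.4 277.1]
side [260 349  27  27 508] [272.8 361.9]
side dark 183 [363.3 194.3]
side dark 5 [335.2 200.4]
side dark 5 [388.2 201.6]
side dark 219 [362.2 215.8]
side dark 196 [362.4 250.5]
side dark 207 [362.6 272.2]
side dark 371 [362.5 283.9]
side dark 11 [331. 307.]
side dark 12 [394.2 309.1]
top [167 212  25  24 416] [179.3 223.1]
top [ 487  244   56   55 2445] [514.6 271.4]
top [391 248  10  24 135] [395.6 257.7]
top [331 263  10  23 138] [335.1 274.4]
top [288 264  22  39 383] [296.4 283.3]
top [301 275   6  14  39] [303.8 281.4]
top [   0  417   56   63 2757] [ 26.2 453.8]
top dark 28 [400.5 231.5]
top dark 158 [393.3 260. ]
top dark 111 [383.6 270. ]
top dark 28 [265.8 258.6]
top dark 21 [399.3 260.7]
top dark 625 [298.6 282.3]
top dark 178 [334.6 274.8]
top dark 28 [414.2 290.5]
top dark 30 [276.6 318.4]
```

View pics/za.png

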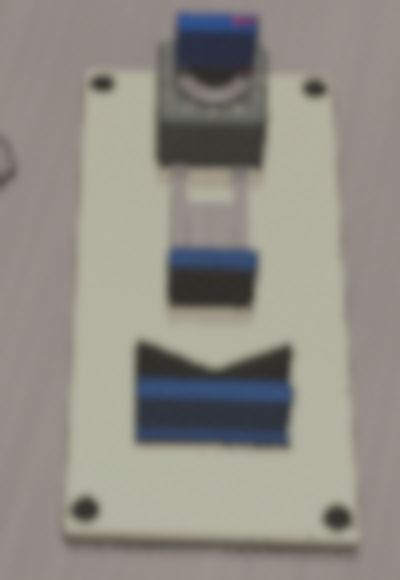

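View pics/zb.png

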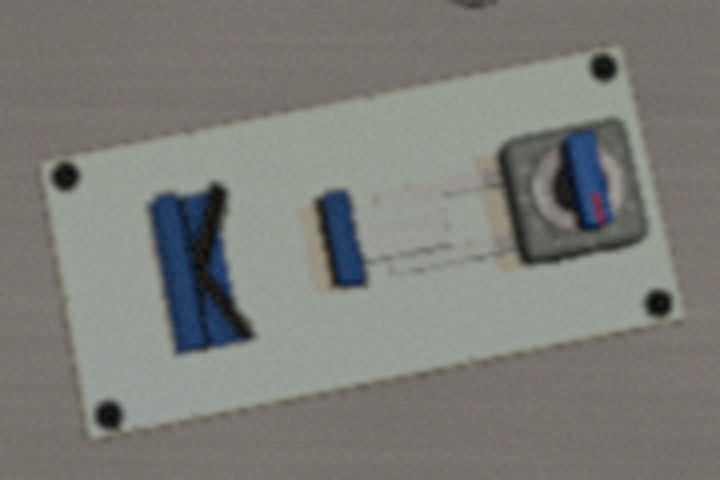

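Both views agree: the board's four corner screws are visible, and the red mark is on the bar's robot-side end. Next I'll fit the frames.

```bash
python3 - <<'E'
from h import *
sd=[(335.2,200.4),(388.2,201.6),(331,307),(394.2,309.1)]
tp=[(400.5,231.5),(414.2,290.5),(265.8,258.6),(276.6,318.4)]
C=[]
for n,q in(("side",sd),("top",tp)):
    X=np.array([plane(n,u,v,.018) for u,v in q]);print(n,X.round(4).tolist());
    y=(X[2]-X[0]+X[3]-X[1]);y/=np.linalg.norm(y);print("c",X.mean(0).round(4),"ydir",y.round(4),np.linalg.norm(X[2]-X[0]),np.linalg.norm(X[1]-X[0]));C.append((X.mean(0),y))
c=(C[0][0]+C[1][0])/2;y=C[0][1]+C[1][1];y/=np.linalg.norm(y);x=np.array([y[1],-y[0],0])
print("yaw of board x",np.degrees(np.arctan2(x[1],x[0])))
vs=c+.04*y;kg=vs-.185*y;kg[2]=.107
print("vice",vs,"knob",kg)
for n in P: print(n,"vs",proj(n,vs),"jawtop",proj(n,vs-.038*y+[0,0,.041]),"knobtop",proj(n,kg+[0,0,.018]), "ends",proj(n,kg+[0,0,.018]+.026*x),proj(n,kg+[0,0,.018]-.026*x))
# canister cap
print(tri((272.8,361.9),(179.3,223.1)))
for n,im in (("side",cv2.imread("pics/side0.png")),("top",cv2.imread("pics/top0.png"))):
    x0,y0=(245,335) if n=="side" else (155,200)
    cv2.imwrite(f"pics/c{n}.png",cv2.resize(im[y0:y0+65,x0:x0+65],None,fx=6,fy=6,interpolation=cv2.INTER_CUBIC))
a=cv2.imread("pics/cside.png");b=cv2.imread("pics/ctop.png");cv2.imwrite("pics/c.png",np.hstack([a,b]))
E
```

```text
side [[0.6185, -0.1966, 0.018], [0.4781, -0.2276, 0.018], [0.5484, 0.1265, 0.018], [0.4073, 0.0957, 0.018]]
c [ 0.5131 -0.0505  0.018 ] ydir [-0.213  0.977  0.   ] 0.33052765730872824 0.14370810142776608
top [[0.6201, -0.197, 0.018], [0.4792, -0.2278, 0.018], [0.5499, 0.1255, 0.018], [0.4092, 0.095, 0.018]]
c [ 0.5146 -0.0511  0.018 ] ydir [-0.2124  0.9772 -0.    ] 0.3300219040907855 0.1441977312572701
yaw of board x 12.281185423981675
vice [ 0.50533398 -0.01170182  0.018     ] knob [ 0.54468525 -0.19246818  0.107     ]
side vs [361.86729817 262.91606705] jawtop [362.68397066 240.44485761] knobtop [363.72702536 178.04605327] ends [353.3582651  177.80604459] [374.11249389 178.28644871]
top vs [322.74645078 278.07039173] jawtop [338.7197341  273.43305992] knobtop [406.23550996 257.27538974] ends [403.52362079 245.54923049] [408.96983105 269.09854423]
[0.61918675 0.31414395 0.09137187]
```

View pics/c.png

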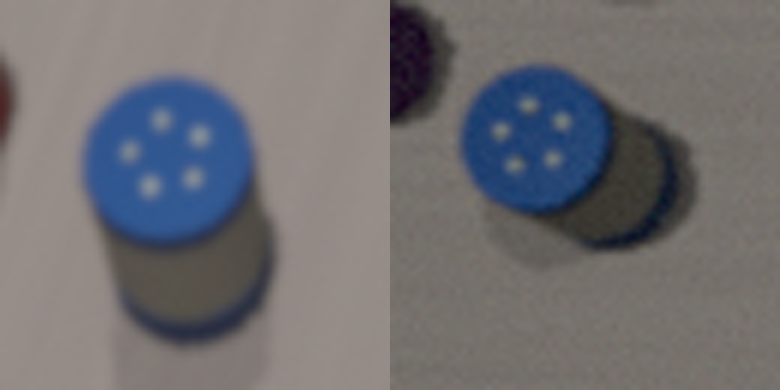

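```bash
python3 - <<'E'
from h import *
s=cv2.imread("pics/side0.png");t=cv2.imread("pics/top0.png")
a=cv2.resize(s[175:235,340:390],None,fx=10,fy=10,interpolation=cv2.INTER_CUBIC)
b=cv2.resize(t[240:285,370:415],None,fx=12,fy=12,interpolation=cv2.INTER_CUBIC)
cv2.imwrite("pics/ka.png",a);cv2.imwrite("pics/kb.png",b)
a=cv2.resize(s[235:295,340:390],None,fx=10,fy=10,interpolation=cv2.INTER_CUBIC)
b=cv2.resize(t[250:310,280:350],None,fx=10,fy=10,interpolation=cv2.INTER_CUBIC)
cv2.imwrite("pics/ja.png",a);cv2.imwrite("pics/jb.png",b)
E
```

```text
(no output)
```

View pics/ka.png

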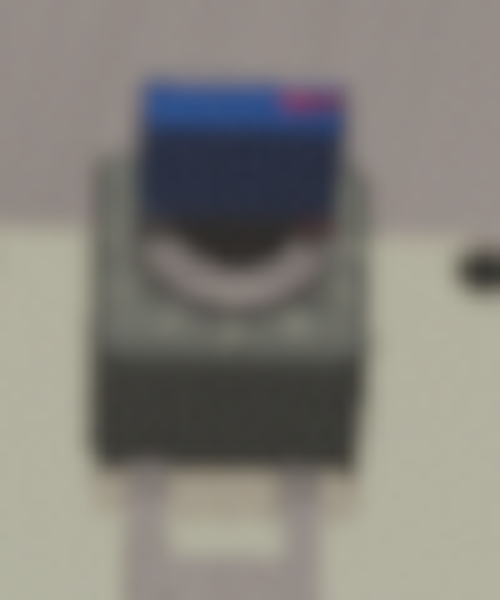

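View pics/kb.png

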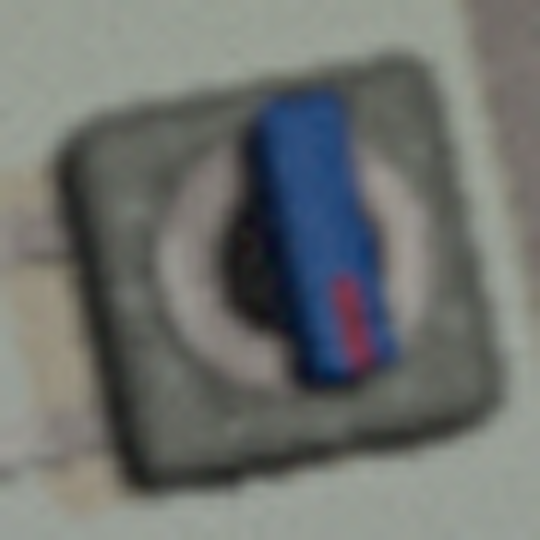

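View pics/ja.png

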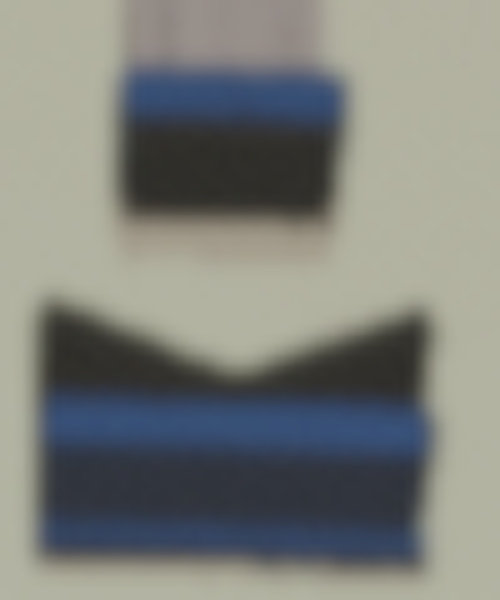

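View pics/jb.png

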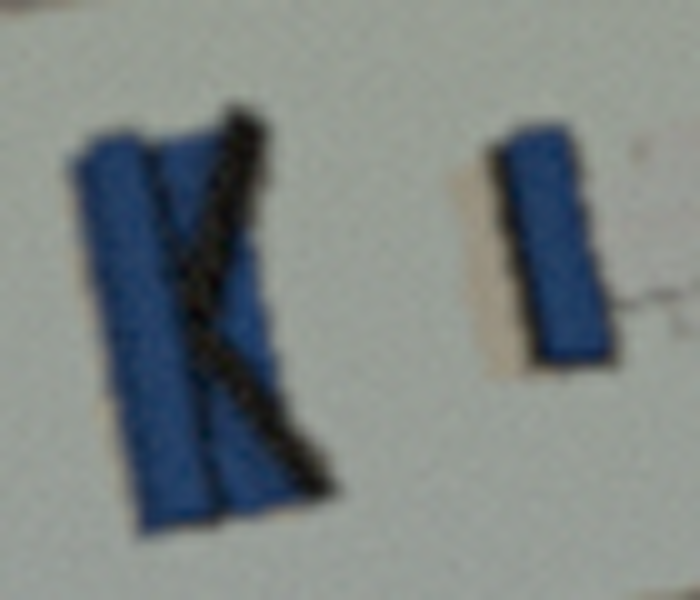

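```bash
python3 - <<'E'
from h import *
R=np.radians(12.28);x=np.array([np.cos(R),np.sin(R),0]);y=np.array([-np.sin(R),np.cos(R),0])
c=np.array([.51385,-.0508,0])
def b(X): return ((X-c)@x*1000).round(1),((X-c)@y*1000).round(1)
def show(l,X): print(l,X.round(4),"board mm",b(X))
K=("side",364,185.2),("top",396.8,259.3)
print(tri(K[0][1:],K[1][1:]))
for k in K: show("knob",plane(*k,.125))
# housing top square corners in top view, z=.07
for k in [(65,150),(420,50),(505,400),(140,485)]: show("house",plane("top",k[0]/12+369.5,k[1]/12+239.5,.07))
# moving jaw top: rubber front edge
show("mj top",plane("top",51.3+279.5,25.6+249.5,.059)); show("mj side",plane("side",22.7+339.5,12.3+234.5,.059))
show("mj side bottom",plane("side",22.7+339.5,21.4+234.5,.018))
# fixed jaw bar outer ends
for p in [(75,160),(138,530)]: show("fj top outer",plane("top",p[0]/10+279.5,p[1]/10+249.5,.059))
show("V vertex inner top",plane("top",20.3+279.5,29.0+249.5,.059)); show("V side",plane("side",24+339.5,37.8+234.5,.059))
for p in [(235,105),(335,490)]: show("V tips top",plane("top",p[0]/10+279.5,p[1]/10+249.5,.059))
# canister
show("cap tri",tri((272.8,361.9),(179.3,223.1)))
# cap ellipse centres
for n,cc in(("side",(168/6+244.5,160/6+334.5)),("top",(146/6+154.5,139/6+199.5))): show("cap "+n,plane(n,*cc,.1))
E
```

```text
[ 0.54009888 -0.17288229  0.12023571]
knob [ 0.5389 -0.1682  0.125 ] board mm (np.float64(-0.5), np.float64(-120.1))
knob [ 0.54   -0.1722  0.125 ] board mm (np.float64(-0.2), np.float64(-124.2))
house [ 0.5625 -0.1305  0.07  ] board mm (np.float64(30.6), np.float64(-88.2))
house [ 0.5827 -0.1979  0.07  ] board mm (np.float64(35.9), np.float64(-158.4))
house [ 0.5162 -0.2131  0.07  ] board mm (np.float64(-32.2), np.float64(-159.1))
house [ 0.4992 -0.1445  0.07  ] board mm (np.float64(-34.2), np.float64(-88.4))
mj top [ 0.5093 -0.0308  0.059 ] board mm (np.float64(-0.2), np.float64(20.5))
mj side [ 0.5106 -0.0296  0.059 ] board mm (np.float64(1.3), np.float64(21.4))
mj side bottom [ 0.5089 -0.0326  0.018 ] board mm (np.float64(-1.0), np.float64(18.8))
fj top outer [0.5299 0.0701 0.059 ] board mm (np.float64(41.4), np.float64(114.7))
fj top outer [0.4459 0.0534 0.059 ] board mm (np.float64(-44.2), np.float64(116.3))
V vertex inner top [0.5005 0.04   0.059 ] board mm (np.float64(6.3), np.float64(91.5))
V side [0.4924 0.0417 0.059 ] board mm (np.float64(-1.2), np.float64(95.0))
V tips top [0.5431 0.0336 0.059 ] board mm (np.float64(46.6), np.float64(76.3))
V tips top [0.4556 0.0089 0.059 ] board mm (np.float64(-44.2), np.float64(70.7))
cap tri [0.6192 0.3141 0.0914] board mm (np.float64(180.5), np.float64(334.2))
cap side [0.6178 0.3162 0.1   ] board mm (np.float64(179.7), np.float64(336.5))
cap top [0.6189 0.3124 0.1   ] board mm (np.float64(179.9), np.float64(332.5))
```

```bash
cat >> h.py <<'E'
from scipy.spatial.transform import Rotation as Ro
def to(x,y,z,yaw,o=None):
    o=o or arm.get_obs();R=Ro.from_euler('xyz',o['ee_rot'],degrees=True);T=Ro.from_euler('xyz',[180,0,yaw],degrees=True)
    print("now",o['time_s'],o['eef_pos'].round(4),o['ee_rot'].round(2),"F",o['contact_force'].round(1),"M",o['wrist_torque'].round(3),"w",round(o['width'],3),"q6",o['qpos'][5].round(1))
    print("shift cm",(R.inv().apply(np.array([x,y,z])-o['eef_pos'])*100).round(2),"turn",(R.inv()*T).as_rotvec(degrees=True).round(2))
E
python3 - <<'E'
from h import *
to(.6184,.3143,.17,12.3)
for n,a,b in(("red",(228,335),(195,175)),("purple",(231,405),(137,203))):print(n,plane("side",*a,.1),plane("top",*b,.1))
E
```

```text
now 0.1 [0.2556 0.5697 0.2302] [-1.7999e+02  1.1000e-01  6.5840e+01] F [ 0.5 -0.9 -0.6] M [ 0.014 -0.016 -0.039] w 1.004 q6 -6.8
shift cm [-8.44 43.56  6.02] turn [4.000e-02 1.000e-01 5.354e+01]
red [0.72273177 0.28582465 0.1       ] [0.73026017 0.28251652 0.1       ]
purple [0.66465921 0.41601003 0.1       ] [0.66305973 0.41063536 0.1       ]
```

```bash
python3 -m inch '[-2.1,10.9,0,0,0,13.5,100, -4.2,21.8,0,0,0,27,100, -6.3,32.7,1,0,0,40.5,100, -8.4,43.5,2,0,0,53.5,85, -8.4,43.5,3,0,0,53.5,85, -8.4,43.5,4,0,0,53.5,85, -8.4,43.5,5,0,0,53.5,85, -8.4,43.5,6,0,0,53.5,85, -8.4,43.5,6,0,0,53.5,85, -8.4,43.5,6,0,0,53.5,85, -8.4,43.5,6,0,0,53.5,85, -8.4,43.5,6,0,0,53.5,85, -8.4,43.5,6,0,0,53.5,85, -8.4,43.5,6,0,0,53.5,85]'
python3 - <<'E'
from h import *
to(.6184,.3143,.045,12.3)
a=arm.get_image("side");b=arm.get_image("top")
cv2.imwrite("pics/g1.png",np.hstack([cv2.resize(a[310:460,180:380],(400,300)),cv2.resize(b[140:290,90:290],(400,300))])[:,:,::-1])
E
```

```text
time_s: 1.27
eef_pos: [0.6178, 0.3157, 0.1708]
ee_rot: [-180.0, 0.1, 12.3]
contact_force: [-1.2, -0.0, -0.2]
width: 0.848
now 1.2667 [0.6178 0.3157 0.1708] [-1.7998e+02  7.0000e-02  1.2330e+01] F [-1.2 -0.  -0.2] M [ 0.046 -0.009 -0.009] w 0.848 q6 8.6
shift cm [ 0.05  0.15 12.58] turn [-0.02  0.07  0.03]
```

View pics/g1.png

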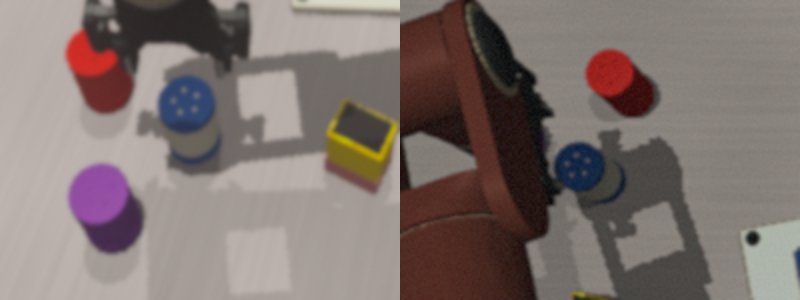

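The fingers straddle the canister, with the red and purple cans clear. Descending.

```bash
python3 -m inch '[0,0.1,2.5,0,0,0,85, 0,0.1,5,0,0,0,85, 0,0.1,7,0,0,0,85, 0,0.1,8,0,0,0,85, 0,0.1,8,0,0,0,85]'
python3 - <<'E'
from h import *
to(.6184,.3143,.045,12.3)
E
```

```text
time_s: 1.78
eef_pos: [0.6159, 0.3148, 0.0883]
ee_rot: [180.0, 0.3, 12.4]
contact_force: [-0.3, 0.0, -0.1]
width: 0.847
now 1.7833 [0.6159 0.3148 0.0883] [179.96   0.3   12.43] F [-0.3  0.  -0.1] M [ 0.025  0.053 -0.035] w 0.847 q6 8.5
shift cm [0.26 0.1  4.33] turn [0.04 0.3  0.13]
```

```bash
python3 -m inch '[0.1,0,1.5,0,0,0,85, 0.1,0,3,0,0,0,85, 0.1,0,4.2,0,0,0,85, 0.1,0,4.2,0,0,0,85, 0.1,0,4.2,0,0,0,85, 0.1,0,4.2,0,0,0,85]'
python3 - <<'E'
from h import *
to(.6184,.3143,.045,12.3)
a=arm.get_image("side");b=arm.get_image("top")
cv2.imwrite("pics/g2.png",np.hstack([cv2.resize(a[310:460,180:380],(400,300)),cv2.resize(b[140:290,90:290],(400,300))])[:,:,::-1])
E
```

```text
time_s: 2.28
eef_pos: [0.6199, 0.3148, 0.0496]
ee_rot: [-180.0, -0.0, 12.3]
contact_force: [0.1, 0.2, 0.5]
width: 0.852
now 2.2833 [0.6199 0.3148 0.0496] [-1.800e+02 -3.000e-02  1.233e+01] F [0.1 0.2 0.5] M [-0.04  -0.018 -0.01 ] w 0.852 q6 8.5
shift cm [-0.15  0.01  0.46] turn [-0.   -0.03  0.03]
```

View pics/g2.png

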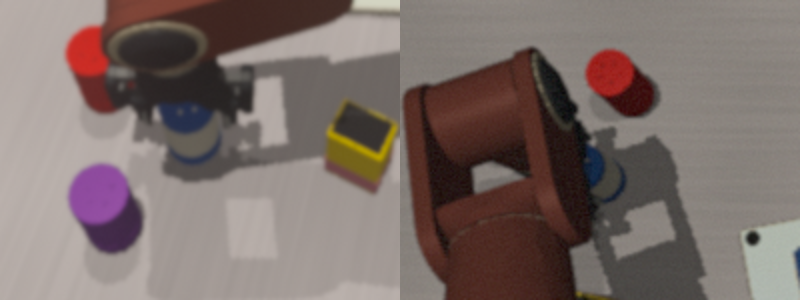

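The fingers are on either side of the canister, centred. Closing.

```bash
python3 -m inch '[0,0,0.2,0,0,0,70, 0,0,0.2,0,0,0,60, 0,0,0.2,0,0,0,50, 0,0,0.2,0,0,0,40, 0,0,0.2,0,0,0,40, 0,0,0.2,0,0,0,40]'
python3 - <<'E'
from h import *
to(.6184,.3143,.16,12.3)
E
```

```text
time_s: 2.88
eef_pos: [0.6199, 0.3149, 0.0483]
ee_rot: [-180.0, -0.0, 12.3]
contact_force: [-2.5, -0.8, 5.9]
width: 0.645
now 2.8833 [0.6199 0.3149 0.0483] [-1.7999e+02 -5.0000e-02  1.2330e+01] F [-2.5 -0.8  5.9] M [-0.122  0.319 -0.002] w 0.645 q6 8.5
shift cm [ -0.15   0.02 -11.17] turn [-0.01 -0.05  0.03]
```

```bash
python3 -m inch '[0,0,-0.5,0,0,0,40, 0,0,-2,0,0,0,40, 0,0,-4,0,0,0,40, 0,0,-6,0,0,0,40, 0,0,-8,0,0,0,40, 0,0,-10,0,0,0,40, 0,0,-11,0,0,0,40, 0,0,-11,0,0,0,40, 0,0,-11,0,0,0,40]'
python3 - <<'E'
from h import *
R=np.radians(12.28);x=np.array([np.cos(R),np.sin(R),0]);y=np.array([-np.sin(R),np.cos(R),0])
c=np.array([.51385,-.0508,0]); v=c+.060*y; print("vs",v)
g=v-.007*y
to(g[0],g[1],.16,12.3)
E
```

```text
time_s: 3.63
eef_pos: [0.6195, 0.3147, 0.1574]
ee_rot: [-180.0, -0.0, 12.3]
contact_force: [0.4, 0.4, -3.8]
width: 0.641
vs [0.50108864 0.00782719 0.        ]
now 3.6333 [0.6195 0.3147 0.1574] [-1.800e+02 -2.000e-02  1.233e+01] F [ 0.4  0.4 -3.8] M [ 0.011  0.044 -0.046] w 0.641 q6 8.5
shift cm [-18.13  28.15  -0.27] turn [-0.   -0.02  0.03]
```

```bash
python3 -m inch '[-0.5,0.8,-0.3,0,0,0,40, -1.6,2.5,-0.3,0,0,0,40, -3.2,5,-0.3,0,0,0,40, -5.2,8,-0.3,0,0,0,40, -7.1,11,-0.3,0,0,0,40, -9,14,-0.3,0,0,0,40, -11,17,-0.3,0,0,0,40, -13,20,-0.3,0,0,0,40, -14.8,23,-0.3,0,0,0,40, -16.4,25.5,-0.3,0,0,0,40, -17.5,27.2,-0.3,0,0,0,40, -18.1,28.1,-0.3,0,0,0,40, -18.1,28.1,-0.3,0,0,0,40, -18.1,28.1,-0.3,0,0,0,40, -18.1,28.1,-0.3,0,0,0,40]'
python3 - <<'E'
from h import *
to(.5026,.001,.16,12.3)
a=arm.get_image("side");b=arm.get_image("top")
cv2.imwrite("pics/s3.png",a[:,:,::-1]);cv2.imwrite("pics/t3.png",b[:,:,::-1])
cv2.imwrite("pics/g3.png",np.hstack([cv2.resize(a[180:330,265:465],None,fx=4,fy=4)[:,:400],cv2.resize(b[200:350,240:340],None,fx=4,fy=4)])[:,:,::-1])
E
```

```text
time_s: 4.88
eef_pos: [0.5026, 0.0023, 0.1598]
ee_rot: [-180.0, 0.0, 12.4]
contact_force: [0.4, 0.1, -4.0]
width: 0.641
now 4.8833 [0.5026 0.0023 0.1598] [-1.7995e+02  3.0000e-02  1.2370e+01] F [ 0.4  0.1 -4. ] M [-0.027 -0.012 -0.008] w 0.641 q6 -20.6
shift cm [-0.03  0.12 -0.02] turn [-0.05  0.03  0.07]
```

View pics/s3.png

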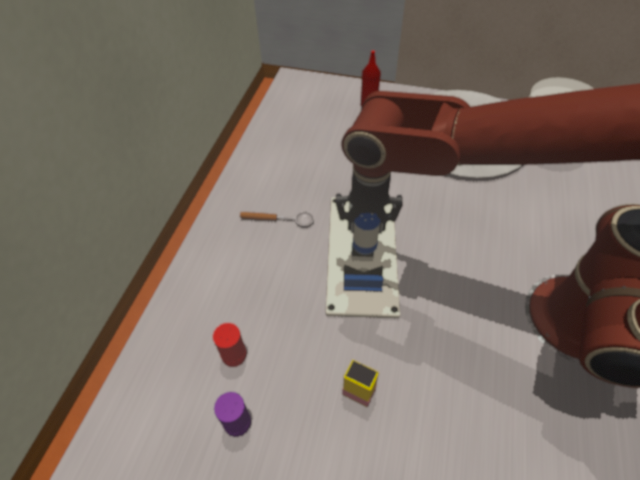

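View pics/t3.png

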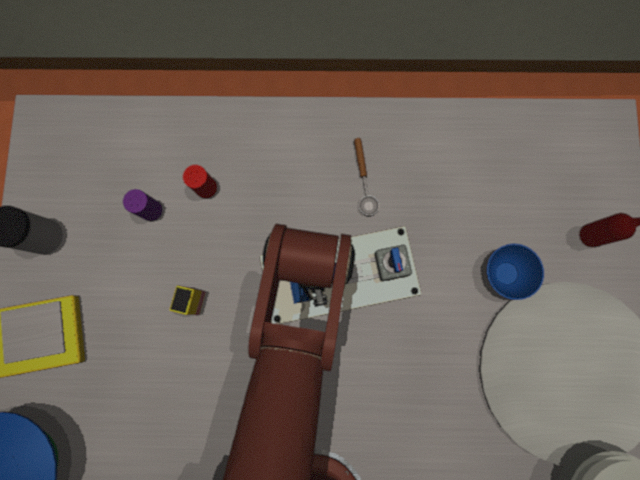

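The canister is held above the vice, and the arm hides it from the top view. Next I'll check the jaw and knob edges more precisely, marking the predicted points for vice_spot at board y=60 mm.

```bash
python3 - <<'E'
from h import *
R=np.radians(12.28);x=np.array([np.cos(R),np.sin(R),0]);y=np.array([-np.sin(R),np.cos(R),0])
c=np.array([.51385,-.0508,0]); v=c+.060*y
def pt(a,b,z): return v+x*a/1e3+y*b/1e3+np.array([0,0,z/1e3])
pts=[pt(s*28,-38,59) for s in(-1,1)]+[pt(s*28,-38,18) for s in(-1,1)]+[pt(a,-185+b,70) for a in(-36,36) for b in(-36,36)]+[pt(a,-185+b,125) for a in(-26,26) for b in(-8,8)]
for n,f,(x0,y0,w,hh) in(("side","side0",(335,175,60,75)),("top","top0",(320,235,100,60))):
    im=cv2.imread(f"pics/{f}.png");k=8
    z=cv2.convertScaleAbs(cv2.resize(im[y0:y0+hh,x0:x0+w],None,fx=k,fy=k,interpolation=cv2.INTER_CUBIC),alpha=1.5)
    for p in pts:
        u=(proj(n,p)+.5-[x0,y0])*k; cv2.drawMarker(z,(int(u[0]),int(u[1])),(0,255,255),0,8,1)
    cv2.imwrite(f"pics/o{n}.png",z)
E
```

```text
(no output)
```

View pics/oside.png

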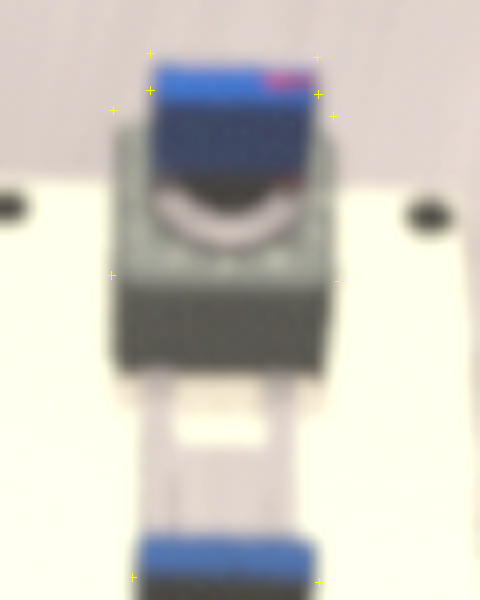

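View pics/otop.png

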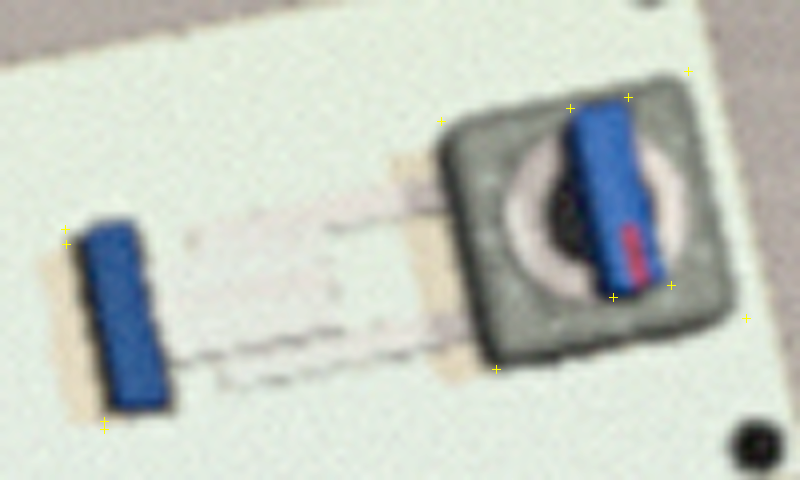

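```bash
python3 -m inch '[0,0.05,0.5,0,0,0,40, 0,0.05,1.5,0,0,0,40, 0,0.05,2.5,0,0,0,40, 0,0.05,3.5,0,0,0,40, 0,0.05,4.2,0,0,0,40, 0,0.05,4.5,0,0,0,40, 0,0.05,4.5,0,0,0,40, 0,0.05,4.5,0,0,0,40]'
python3 - <<'E'
from h import *
to(.5024,.0018,.069,12.3)
a=arm.get_image("side")
cv2.imwrite("pics/g4.png",cv2.convertScaleAbs(cv2.resize(a[190:300,310:420],None,fx=5,fy=5,interpolation=cv2.INTER_CUBIC),alpha=1.6)[:,:,::-1])
E
```

```text
time_s: 5.65
eef_pos: [0.5028, 0.001, 0.1151]
ee_rot: [-180.0, 0.0, 12.3]
contact_force: [-0.1, 1.0, -4.3]
width: 0.64
now 5.65 [0.5028 0.001  0.1151] [-1.7999e+02  2.0000e-02  1.2330e+01] F [-0.1  1.  -4.3] M [ 0.035 -0.003  0.003] w 0.64 q6 -20.7
shift cm [-0.02 -0.08  4.61] turn [-0.01  0.02  0.03]
```

View pics/g4.png

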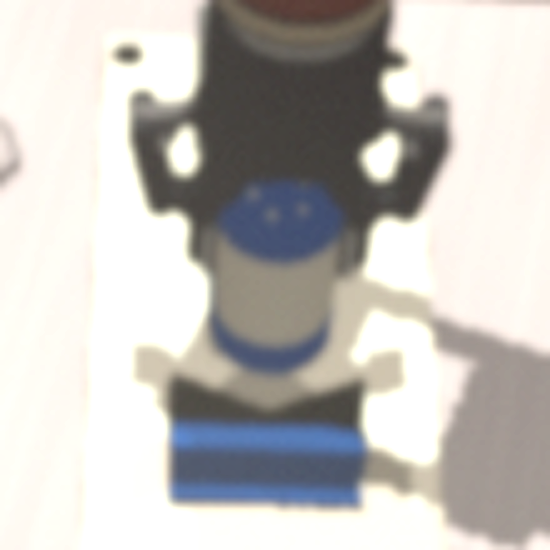

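```bash
python3 - <<'E'
from h import *
R=np.radians(12.28);x=np.array([np.cos(R),np.sin(R),0]);y=np.array([-np.sin(R),np.cos(R),0])
c=np.array([.51385,-.0508,0])
def b(l,X): print(l,((X-c)@x*1000).round(1),((X-c)@y*1000).round(1))
f=lambda u,v:(u/5+309.5,v/5+189.5)
for v in(366,370,374): b("front bottom",plane("side",*f(268,v),.0668))
b("left",plane("side",*f(212,330),.0668));b("right",plane("side",*f(329,330),.0668))
b("V",plane("side",*f(267,408),.059)); b("fj front blue edge",plane("side",*f(267,425),.059)); b("fj back edge",plane("side",*f(267,448),.059))
b("tip",plane("side",*f(175,380),.059));b("tip",plane("side",*f(362,383),.059))
b("cap dots c?",plane("side",*f(280,207),.1668))
b("tcp",arm.get_obs()['eef_pos'])
E
```

```text
front bottom -0.0 73.4
front bottom -0.0 75.7
front bottom -0.0 77.9
left 26.1 53.7
right -28.8 51.7
V 0.1 91.7
fj front blue edge 0.2 101.1
fj back edge 0.3 113.7
tip 43.0 77.5
tip -44.2 76.0
cap dots c? 0.2 58.8
tcp 0.6 52.8
```

```bash
python3 -m inch '[-0.05,-0.08,0.5,0,0,0,40, -0.05,-0.08,1.2,0,0,0,40, -0.05,-0.08,1.9,0,0,0,40, -0.05,-0.08,2.6,0,0,0,40, -0.05,-0.08,3.2,0,0,0,40, -0.05,-0.08,3.7,0,0,0,40, -0.05,-0.08,4,0,0,0,40, -0.05,-0.08,4.2,0,0,0,40, -0.05,-0.08,4.2,0,0,0,40, -0.05,-0.08,4.2,0,0,0,40, -0.05,-0.08,4.2,0,0,0,40]'
python3 - <<'E'
from h import *
to(.5025,.002,.0663,12.3)
a=arm.get_image("side")
cv2.imwrite("pics/g5.png",cv2.convertScaleAbs(cv2.resize(a[190:300,310:420],None,fx=5,fy=5,interpolation=cv2.INTER_CUBIC),alpha=1.6)[:,:,::-1])
E
```

```text
time_s: 6.62
eef_pos: [0.5026, 0.0017, 0.0737]
ee_rot: [180.0, -0.0, 12.3]
contact_force: [0.5, 0.1, -2.7]
width: 0.644
now 6.6167 [0.5026 0.0017 0.0737] [ 1.7998e+02 -5.0000e-02  1.2330e+01] F [ 0.5  0.1 -2.7] M [ 0.015 -0.033 -0.023] w 0.644 q6 -20.6
shift cm [ 0.   -0.03  0.74] turn [ 0.02 -0.05  0.03]
```

View pics/g5.png

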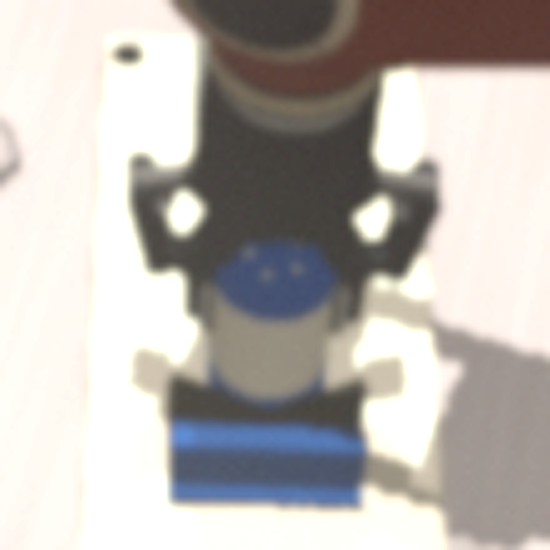

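No contact so far, and the canister sits centred on the V. I'll lower it gently.

```bash
python3 -m inch '[0,0,0.1,0,0,0,40, 0,0,0.2,0,0,0,40, 0,0,0.3,0,0,0,40, 0,0,0.4,0,0,0,40, 0,0,0.5,0,0,0,40, 0,0,0.55,0,0,0,40, 0,0,0.55,0,0,0,40, 0,0,0.55,0,0,0,40]'
```

```text
time_s: 7.33
eef_pos: [0.5021, 0.0017, 0.0677]
ee_rot: [-180.0, 0.0, 12.3]
contact_force: [-0.0, 1.0, -4.3]
width: 0.64
```

```bash
python3 -m inch '[0,0,0.05,0,0,0,40, 0,0,0.1,0,0,0,40, 0,0,0.1,0,0,0,40, 0,0,0.1,0,0,0,40]'; python3 -m inch '[0,0,0.05,0,0,0,40, 0,0,0.05,0,0,0,40,0,0,0.05,0,0,0,40]'
```

```text
time_s: 7.67
eef_pos: [0.5022, 0.0017, 0.0668]
ee_rot: [-180.0, 0.0, 12.3]
contact_force: [-0.0, -0.6, -3.6]
width: 0.643
time_s: 7.92
eef_pos: [0.5022, 0.0017, 0.0663]
ee_rot: [-180.0, -0.0, 12.3]
contact_force: [-0.1, -0.3, -4.7]
width: 0.639
```

```bash
python3 -m inch '[0,0,0.05,0,0,0,40, 0,0,0.05,0,0,0,40,0,0,0.05,0,0,0,40]'; python3 -m inch '[0,0,0.05,0,0,0,40, 0,0,0.05,0,0,0,40,0,0,0.05,0,0,0,40]'
```

```text
time_s: 8.17
eef_pos: [0.5022, 0.0017, 0.0663]
ee_rot: [180.0, 0.0, 12.3]
contact_force: [-2.3, -0.1, 0.9]
width: 0.639
time_s: 8.42
eef_pos: [0.5023, 0.0016, 0.0663]
ee_rot: [180.0, 0.0, 12.3]
contact_force: [-4.6, 0.8, 6.0]
width: 0.643
```

Touchdown at TCP z=0.0663. Releasing.

```bash
python3 -m inch '[0,0,-0.05,0,0,0,40, 0,0,-0.05,0,0,0,66, 0,0,-0.05,0,0,0,70, 0,0,-0.05,0,0,0,76, 0,0,-0.05,0,0,0,82, 0,0,-0.05,0,0,0,88, 0,0,-0.05,0,0,0,88]'; python3 -m inch '[0,0,-1,0,0,0,88, 0,0,-3,0,0,0,88, 0,0,-6,0,0,0,88, 0,0,-9,0,0,0,88, 0,0,-11,0,0,0,88, 0,0,-11,0,0,0,88]'
python3 - <<'E'
from h import *
R=np.radians(12.28);y=np.array([-np.sin(R),np.cos(R),0]);c=np.array([.51385,-.0508,0]);k=c-.1235*y;print(k)
to(k[0],k[1],.19,102.3)
E
```

```text
time_s: 9.0
eef_pos: [0.5024, 0.0017, 0.0659]
ee_rot: [180.0, -0.0, 12.3]
contact_force: [0.4, 0.2, -0.2]
width: 0.879
time_s: 9.5
eef_pos: [0.5056, 0.0013, 0.1828]
ee_rot: [179.8, -0.6, 12.3]
contact_force: [0.7, -0.1, 1.1]
width: 0.88
[ 0.54011713 -0.1714743   0.        ]
now 9.5 [0.5056 0.0013 0.1828] [179.77  -0.6   12.34] F [ 0.7 -0.1  1.1] M [0.013 0.01  0.025] w 0.88 q6 -20.6
shift cm [-0.31 17.62 -0.66] turn [  0.65  -0.29 -89.96]
```

```bash
python3 -m inch '[-0.3,3,-0.7,0,0,-7,88, -0.3,6,-0.7,0,0,-14,88, -0.3,9,-0.7,0,0,-21,88, -0.3,12,-0.7,0,0,-28,88, -0.3,15,-0.7,0,0,-35,88, -0.3,17.6,-0.7,0,0,-42,60, -0.3,17.6,-0.7,0,0,-49,60, -0.3,17.6,-0.7,0,0,-56,60, -0.3,17.6,-0.7,0,0,-63,60, -0.3,17.6,-0.7,0,0,-70,60, -0.3,17.6,-0.7,0,0,-77,60, -0.3,17.6,-0.7,0,0,-84,60, -0.3,17.6,-0.7,0,0,-90,60, -0.3,17.6,-0.7,0,0,-90,60, -0.3,17.6,-0.7,0,0,-90,60, -0.3,17.6,-0.7,0,0,-90,60]'
python3 - <<'E'
from h import *
to(.5401,-.1715,.095,102.3)
a=arm.get_image("side");b=arm.get_image("top")
f=lambda i,x,y:cv2.convertScaleAbs(cv2.resize(i[y:y+135,x:x+100],None,fx=4,fy=4,interpolation=cv2.INTER_CUBIC),alpha=1.5)
cv2.imwrite("pics/g6.png",np.hstack([f(a,315,170),f(b,265,210)])[:,:,::-1])
E
```

```text
time_s: 10.83
eef_pos: [0.5367, -0.1708, 0.1826]
ee_rot: [-180.0, -0.0, 102.2]
contact_force: [1.4, -0.3, -0.4]
width: 0.602
now 10.8333 [ 0.5367 -0.1708  0.1826] [-1.7998e+02 -1.0000e-02  1.0221e+02] F [ 1.4 -0.3 -0.4] M [0.074 0.038 0.001] w 0.602 q6 -127.4
shift cm [-0.14  0.32  8.76] turn [-0.02 -0.01 -0.09]
```

View pics/g6.png

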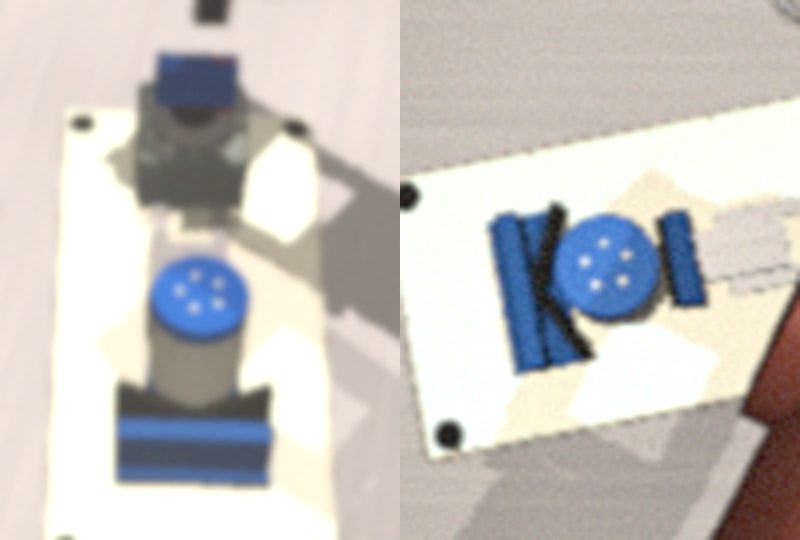

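The canister stands upright between the jaws. Next I'll measure its position, and use it as a bias check for the knob.

```bash
python3 - <<'E'
from h import *
R=np.radians(12.28);x=np.array([np.cos(R),np.sin(R),0]);y=np.array([-np.sin(R),np.cos(R),0])
c=np.array([.51385,-.0508,0])
def b(l,X): print(l,((X-c)@x*1000).round(1),((X-c)@y*1000).round(1))
S=(200.8/4+314.6,292.8/4+169.6);T=(207.6/4+264.6,264.8/4+209.6)
b("side",plane("side",*S,.118));b("top",plane("top",*T,.118));b("tri",tri(S,T));print(tri(S,T))
b("tool at release",np.array([.5023,.0017,0]))
E
```

```text
side -1.2 54.2
top -0.2 52.0
tri -0.7 52.2
[5.02093865e-01 5.17455126e-05 1.15651321e-01]
tool at release -0.1 53.8
```

```bash
python3 -m inch '[-0.09,0.32,1,0,0,0,60, -0.09,0.32,3,0,0,0,60, -0.09,0.32,5,0,0,0,60, -0.09,0.32,7,0,0,0,60, -0.09,0.32,8.2,0,0,0,60, -0.09,0.32,8.8,0,0,0,60, -0.09,0.32,8.8,0,0,0,60, -0.09,0.32,8.8,0,0,0,60, -0.09,0.32,8.8,0,0,0,60]'
python3 - <<'E'
from h import *
to(.54,-.171,.094,102.3)
a=arm.get_image("side");b=arm.get_image("top")
f=lambda i,x,y:cv2.convertScaleAbs(cv2.resize(i[y:y+135,x:x+100],None,fx=4,fy=4,interpolation=cv2.INTER_CUBIC),alpha=1.8)
cv2.imwrite("pics/g7.png",np.hstack([f(a,315,140),f(b,350,200)])[:,:,::-1])
E
```

```text
time_s: 11.68
eef_pos: [0.5411, -0.1715, 0.0962]
ee_rot: [179.9, 0.1, 102.3]
contact_force: [0.1, 0.3, -0.2]
width: 0.603
now 11.6833 [ 0.5411 -0.1715  0.0962] [1.7990e+02 8.0000e-02 1.0233e+02] F [ 0.1  0.3 -0.2] M [-0.054 -0.001  0.038] w 0.603 q6 -127.4
shift cm [ 0.07 -0.1   0.22] turn [0.1  0.08 0.03]
```

View pics/g7.png

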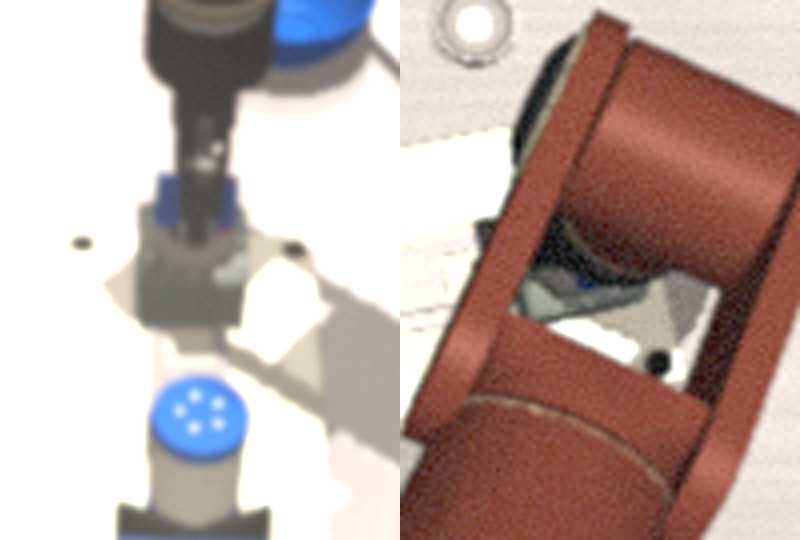

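The near finger sits at the middle of the bar (column 195, bar 158–238). Closing in stages.

```bash
python3 -m inch '[0.05,-0.05,0.1,0,0,0,45, 0.05,-0.05,0.1,0,0,0,35, 0.05,-0.05,0.1,0,0,0,25, 0.05,-0.05,0.1,0,0,0,24, 0.05,-0.05,0.1,0,0,0,24]'; python3 -m inch '[0,0,0,0,0,0,21, 0,0,0,0,0,0,20, 0,0,0,0,0,0,19, 0,0,0,0,0,0,19]'
```

```text
time_s: 12.2
eef_pos: [0.5396, -0.1707, 0.0939]
ee_rot: [180.0, 0.0, 102.3]
contact_force: [-0.6, 0.4, -0.3]
width: 0.239
time_s: 12.53
eef_pos: [0.5399, -0.172, 0.0941]
ee_rot: [180.0, 0.2, 102.3]
contact_force: [0.7, -5.4, -2.3]
width: 0.19
```

```bash
python3 -m inch '[-0.12,0,0,0,0,0,19, -0.12,0,0,0,0,0,19, -0.12,0,0,0,0,0,19]'; python3 -m inch '[0,0,0,0,0,0,10, 0,0,0,0,0,0,5, 0,0,0,0,0,0,5, 0,0,0,0,0,0,5, 0,0,0,0,0,0,5]'; python3 -c "
from h import *
to(.54,-.172,.094,102.3)"
```

```text
time_s: 12.78
eef_pos: [0.5399, -0.1721, 0.094]
ee_rot: [180.0, 0.0, 102.3]
contact_force: [0.9, -2.7, 0.4]
width: 0.191
time_s: 13.2
eef_pos: [0.54, -0.1722, 0.0942]
ee_rot: [180.0, 0.1, 102.3]
contact_force: [-0.3, -4.8, 2.4]
width: 0.178
now 13.2 [ 0.54   -0.1722  0.0942] [1.7999e+02 5.0000e-02 1.0234e+02] F [-0.3 -4.8  2.4] M [-0.712  0.075  0.053] w 0.178 q6 -127.5
shift cm [0.02 0.   0.02] turn [0.01 0.05 0.04]
```

Gripped. Turning clockwise (+az about the downward tool z).

```bash
python3 -m inch '[0,0,0,0,0,3,5, 0,0,0,0,0,7,5, 0,0,0,0,0,11,5, 0,0,0,0,0,15,5, 0,0,0,0,0,19,5, 0,0,0,0,0,20,5]'; python3 -c "
from h import *
to(.54,-.172,.094,102.3)"
```

```text
time_s: 13.7
eef_pos: [0.54, -0.172, 0.0941]
ee_rot: [180.0, 0.0, 82.3]
contact_force: [0.1, -4.0, 2.6]
width: 0.177
now 13.7 [ 0.54   -0.172   0.0941] [1.7998e+02 3.0000e-02 8.2260e+01] F [ 0.1 -4.   2.6] M [-0.696  0.053  0.302] w 0.177 q6 -107.4
shift cm [0.   0.   0.01] turn [ 2.000e-02  3.000e-02 -2.004e+01]
```

```bash
python3 -m inch '[0,0,0,0,0,3,5, 0,0,0,0,0,7,5, 0,0,0,0,0,11,5, 0,0,0,0,0,15,5, 0,0,0,0,0,19,5, 0,0,0,0,0,20,5]'; python3 -c "
from h import *
to(.54,-.172,.094,102.3)"
```

```text
time_s: 14.2
eef_pos: [0.5401, -0.1718, 0.0942]
ee_rot: [180.0, -0.0, 62.3]
contact_force: [-0.7, -2.1, 3.0]
width: 0.178
now 14.2 [ 0.5401 -0.1718  0.0942] [ 1.7997e+02 -1.0000e-02  6.2310e+01] F [-0.7 -2.1  3. ] M [-0.56   0.044  0.293] w 0.178 q6 -87.5
shift cm [-0.02  0.    0.02] turn [ 3.000e-02 -0.000e+00 -3.999e+01]
```

```bash
python3 -m inch '[0,0,0,0,0,3,5, 0,0,0,0,0,7,5, 0,0,0,0,0,11,5, 0,0,0,0,0,15,5, 0,0,0,0,0,19,5, 0,0,0,0,0,23,5, 0,0,0,0,0,27,5, 0,0,0,0,0,30,5, 0,0,0,0,0,30,5]'; python3 -c "
from h import *
to(.54,-.172,.094,102.3)
a=arm.get_image('side');b=arm.get_image('top')
f=lambda i,x,y:cv2.convertScaleAbs(cv2.resize(i[y:y+135,x:x+100],None,fx=4,fy=4,interpolation=cv2.INTER_CUBIC),alpha=1.5)
cv2.imwrite('pics/g8.png',np.hstack([f(a,315,170),f(b,265,210)])[:,:,::-1])"
```

```text
time_s: 14.95
eef_pos: [0.5403, -0.1716, 0.0941]
ee_rot: [180.0, -0.1, 32.4]
contact_force: [1.7, -3.1, 2.5]
width: 0.176
now 14.95 [ 0.5403 -0.1716  0.0941] [ 1.7999e+02 -7.0000e-02  3.2390e+01] F [ 1.7 -3.1  2.5] M [-0.37  -0.19   0.085] w 0.176 q6 -57.6
shift cm [-0.05  0.02  0.01] turn [ 5.000e-02 -5.000e-02 -6.991e+01]
```

View pics/g8.png

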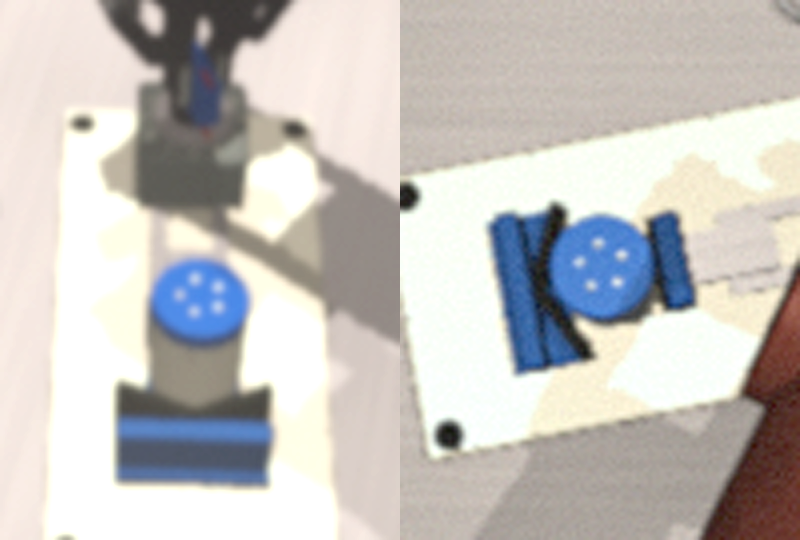

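The jaw has advanced and pushed the canister slightly toward the V. I'll continue in small steps, watching the torque.

```bash
cat > m.sh <<'E'
python3 -c "
from bench import arm
o=arm.get_obs();print('   yaw %.1f Mz %.3f F %s'%(o['ee_rot'][2],o['wrist_torque'][2],o['contact_force'].round(1)))"
E
python3 -m inch '[0,0,0,0,0,2,5, 0,0,0,0,0,4,5]' >/dev/null; sh m.sh
python3 -m inch '[0,0,0,0,0,2,5, 0,0,0,0,0,4,5]' >/dev/null; sh m.sh
python3 -m inch '[0,0,0,0,0,2,5, 0,0,0,0,0,4,5]' >/dev/null; sh m.sh
python3 -m inch '[0,0,0,0,0,2,5, 0,0,0,0,0,4,5]' >/dev/null; sh m.sh
python3 -m inch '[0,0,0,0,0,2,5, 0,0,0,0,0,4,5]' >/dev/null; sh m.sh
```

```text
yaw 28.4 Mz 0.309 F [ 0.5 -1.2  2.9]
   yaw 24.4 Mz 0.249 F [ 1.5 -0.9  4.1]
   yaw 20.4 Mz 0.269 F [ 1.8 -1.3  2.8]
   yaw 16.4 Mz 0.264 F [ 2.  -1.3  2.4]
   yaw 12.4 Mz 0.267 F [ 2.3 -2.   3.6]
```

```bash

python3 -m inch '[0,0,0,0,0,2,5, 0,0,0,0,0,4,5]' >/dev/null; sh m.sh
python3 -m inch '[0,0,0,0,0,2,5, 0,0,0,0,0,4,5]' >/dev/null; sh m.sh
python3 -m inch '[0,0,0,0,0,2,5, 0,0,0,0,0,4,5]' >/dev/null; sh m.sh
python3 -m inch '[0,0,0,0,0,2,5, 0,0,0,0,0,4,5]' >/dev/null; sh m.sh
```

```text
yaw 8.4 Mz 0.258 F [ 1.5 -0.5  3. ]
   yaw 4.4 Mz 0.251 F [ 2.5 -1.1  1.8]
   yaw 0.4 Mz 0.233 F [ 2.6 -1.6  2.3]
   yaw -3.6 Mz 0.256 F [ 3.2 -1.1  2.2]
```

```bash

python3 -m inch '[0,0,0,0,0,2,5, 0,0,0,0,0,4,5]' >/dev/null; sh m.sh
python3 -m inch '[0,0,0,0,0,2,5, 0,0,0,0,0,4,5]' >/dev/null; sh m.sh
python3 -m inch '[0,0,0,0,0,2,5, 0,0,0,0,0,4,5]' >/dev/null; sh m.sh
```

```text
yaw -7.6 Mz 0.270 F [ 3.  -0.9  2.3]
   yaw -11.6 Mz 0.280 F [ 4.  -1.7  1.5]
   yaw -15.6 Mz 0.206 F [ 3.7 -0.6  2.3]
```

```bash

python3 -m inch '[0,0,0,0,0,2,5, 0,0,0,0,0,4,5]' >/dev/null; sh m.sh
python3 -m inch '[0,0,0,0,0,2,5, 0,0,0,0,0,4,5]' >/dev/null; sh m.sh
python3 -m inch '[0,0,0,0,0,2,5, 0,0,0,0,0,4,5]' >/dev/null; sh m.sh
```

```text
yaw -19.6 Mz 0.263 F [ 2.5 -1.7  1.4]
   yaw -23.6 Mz 0.232 F [ 4.5 -1.4  2.1]
   yaw -27.6 Mz 0.305 F [ 3.3 -2.4  2. ]
```

```bash

python3 -m inch '[0,0,0,0,0,1,5, 0,0,0,0,0,2,5]' >/dev/null; sh m.sh
python3 -m inch '[0,0,0,0,0,1,5, 0,0,0,0,0,2,5]' >/dev/null; sh m.sh
python3 -m inch '[0,0,0,0,0,1,5, 0,0,0,0,0,2,5]' >/dev/null; sh m.sh
python3 -m inch '[0,0,0,0,0,1,5, 0,0,0,0,0,2,5]' >/dev/null; sh m.sh
```

```text
yaw -29.6 Mz 0.366 F [ 5.6 -0.6  1.4]
   yaw -31.6 Mz 0.389 F [ 6.  -1.2  1.2]
   yaw -33.6 Mz 0.433 F [ 6.  -0.8  1.6]
   yaw -35.6 Mz 0.389 F [ 6.3 -1.4  0.6]
```

The peak of about 0.4 N m has been reached, so the knob is slipping. I'll continue over the first tooth.

```bash

python3 -m inch '[0,0,0,0,0,2,5, 0,0,0,0,0,4,5]' >/dev/null; sh m.sh
python3 -m inch '[0,0,0,0,0,2,5, 0,0,0,0,0,3,5]' >/dev/null; sh m.sh
python3 -m inch '[0,0,0,0,0,2,5, 0,0,0,0,0,3,5]' >/dev/null; sh m.sh
```

```text
yaw -39.7 Mz 0.303 F [ 5.3 -1.3  0.4]
   yaw -42.7 Mz 0.073 F [ 5.7 -2.   1.6]
   yaw -45.7 Mz 0.029 F [ 6.4 -1.2  1.6]
```

```bash

python3 -m inch '[0,0,0,0,0,1,5, 0,0,0,0,0,2,5]' >/dev/null; sh m.sh
python3 -m inch '[0,0,0,0,0,1,5, 0,0,0,0,0,2,5]' >/dev/null; sh m.sh
python3 -m inch '[0,0,0,0,0,1,5, 0,0,0,0,0,2,5]' >/dev/null; sh m.sh
```

```text
yaw -47.7 Mz -0.018 F [ 5.1 -1.5  0.4]
   yaw -49.7 Mz -0.027 F [ 4.4 -1.3 -0.1]
   yaw -51.7 Mz 0.091 F [ 6.1 -2.5  0.8]
```

First click done: the torque dropped to about zero and is rising again. I'll go a little further so the tooth is fully passed, staying well below a second drop.

```bash

python3 -m inch '[0,0,0,0,0,1,5, 0,0,0,0,0,2,5]' >/dev/null; sh m.sh
python3 -m inch '[0,0,0,0,0,1,5, 0,0,0,0,0,2,5]' >/dev/null; sh m.sh
python3 -m inch '[0,0,0,0,0,1,5, 0,0,0,0,0,2,5]' >/dev/null; sh m.sh
```

```text
yaw -53.7 Mz 0.062 F [ 6.  -1.9  0.1]
   yaw -55.7 Mz 0.186 F [ 6.2 -2.1 -0.3]
   yaw -57.7 Mz 0.240 F [ 7.2 -1.4  0.4]
```

```bash

python3 -m inch '[0,0,0,0,0,0,20, 0,0,0,0,0,0,30, 0,0,0,0,0,0,45, 0,0,0,0,0,0,60, 0,0,0,0,0,0,60, 0,0,0,0,0,0,60]'; sh m.sh
python3 -m inch '[0,0,-0.5,0,0,0,60, 0,0,-2,0,0,0,60, 0,0,-4,0,0,0,60, 0,0,-7,0,0,0,60, 0,0,-10,0,0,0,60, 0,0,-12,0,0,0,60, 0,0,-12,0,0,0,60, 0,0,-12,0,0,0,60]'
python3 - <<'E'
from h import *
to(.54,-.17,.2,-57.7)
a=arm.get_image('side');b=arm.get_image('top')
cv2.imwrite('pics/s9.png',a[:,:,::-1]);cv2.imwrite('pics/t9.png',b[:,:,::-1])
f=lambda i,x,y:cv2.convertScaleAbs(cv2.resize(i[y:y+135,x:x+100],None,fx=4,fy=4,interpolation=cv2.INTER_CUBIC),alpha=1.5)
cv2.imwrite('pics/g9.png',np.hstack([f(a,315,170),f(b,265,210)])[:,:,::-1])
E
```

```text
time_s: 20.22
eef_pos: [0.5392, -0.1715, 0.0932]
ee_rot: [180.0, 0.1, -57.7]
contact_force: [0.1, -0.6, -0.1]
width: 0.599
   yaw -57.7 Mz -0.004 F [ 0.1 -0.6 -0.1]
time_s: 20.88
eef_pos: [0.5406, -0.1722, 0.2157]
ee_rot: [-179.9, -0.2, -57.7]
contact_force: [-0.4, 0.5, -0.6]
width: 0.604
now 20.8833 [ 0.5406 -0.1722  0.2157] [-1.7989e+02 -1.6000e-01 -5.7670e+01] F [-0.4  0.5 -0.6] M [ 0.024 -0.057 -0.011] w 0.604 q6 32.5
shift cm [-0.22 -0.07  1.57] turn [-0.11 -0.16  0.03]
```

View pics/g9.png

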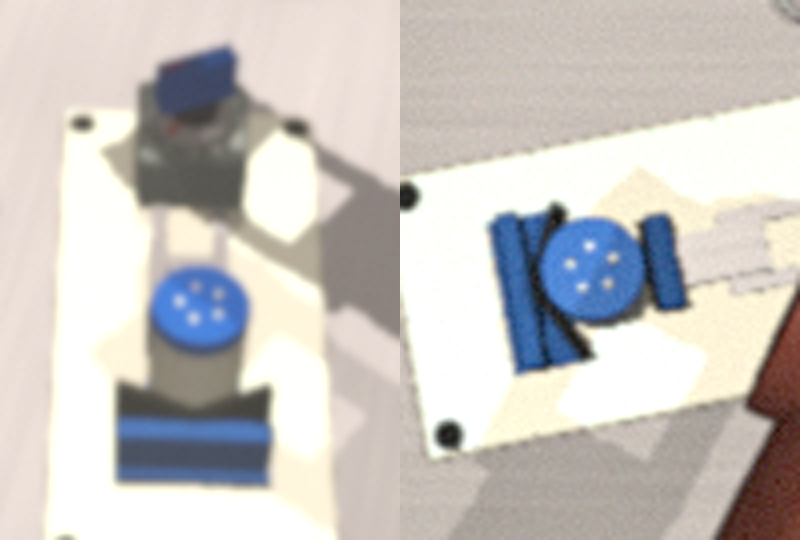

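View pics/s9.png

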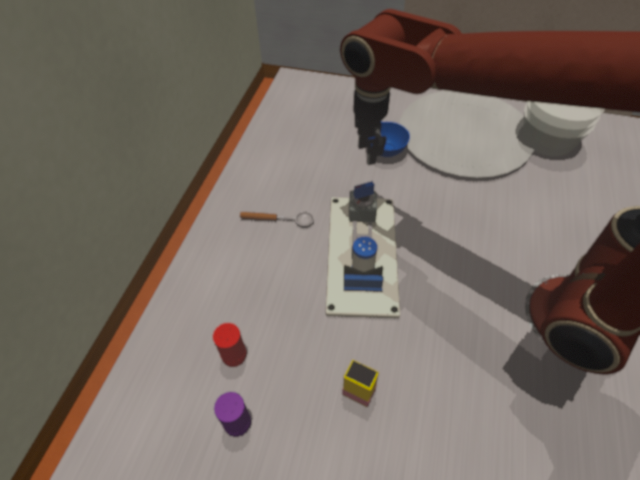

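The canister is seated in the V with the moving jaw against it, and the knob is free. The cocoa box, bowl and spoon are in their starting places, and the gripper is clear. Handing in.

```bash
python3 -c "
from bench import arm
print(arm.finish_job())"
```

```text
the job is handed in; nothing more can be done
None
```

The white canister stands upright in the vice, clamped, with the knob slipped through one click and released. I handed the job in at about 21 s.

- **Placing:** I set the canister down between the jaws about 7 to 8 mm toward the moving jaw from vice_spot, pressing with about 6 N. After I let go it stood upright and touched neither jaw.
- **Turning:** I turned the knob about 160° clockwise in one grasp, so no regrasp was needed. The knob took a steady 0.25 N m or so, until the canister was clamped at about 2.3 rad.
- **Click:** The torque then rose to about 0.4 N m, fell to zero once (one click) and climbed again to 0.24 N m. I let go there, short of a second click.
- **Last pictures:** The canister is upright and seated in the V, with the moving jaw against it. The cocoa box, bowl and spoon look unmoved. The arm is about 12 cm above the knob and feels no contact.
- **Disagreements:** The two cameras differed by 2 to 4 mm on points high above the board, and the jaw and knob gave vice_spot positions about 2 mm apart. I settled on a value between them. When the fingers first touched the knob they were about 1 mm off centre, so I shifted them before gripping.

I had no direct click signal, so the count comes from the torque alone.

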